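# Mark the blue-capped sample as done

### The job

The sample in the blue-capped cup has been read: with your fingertips, push the flag on that cup's stand right over its pivot, until it lies fully down on the other side with its green face up; pressing down its yellow-tipped tail raises it. Do not pick anything up: both stands and cups stay where they are, the red-capped cup's flag keeps showing red, and the things around are left alone.

Things in the scene. Friction and masses are not known exactly. Their poses are not given: they have to be found in the camera images.
- stand_blue: Loose 0.9 kg marker stand with the blue-capped cup. Origin: underside of its grey base plate, below the middle of the axle. x: along the axle, roughly away from the robot; y: roughly to the robot's left; z up. Plate 8 mm thick, x -44 to 44 mm, y -127 to 75 mm. Two aluminium cheeks at x = +-37 mm, 6 mm thick, 20 mm wide, tops 88 mm above the bench.
- flag_blue (a joint): Hinge angle (rad) of the flag on stand_blue. 0: flag level towards the stand's -y, red face (white bar) up. Grows as it swings up and over the axle; pi/2 upright; pi: level towards +y, green face (white dot) up. Stops at 0 and pi; starts at 0 to 0.2. Stiff hinge without spring: friction 0.03 N m, stays where it is left.
- axle_blue (a point): Middle of the level axle of stand_blue, 75 mm above the bench; axes as the stand's.
- edge_blue (a point): Middle of the free edge of flag_blue, 62 mm from the axle; moves with the flag. The flag is a plate 60 mm wide along the axle, 5 mm thick; its mid-plane passes through the axle.
- tail_blue (a point): Centre of the yellow thumb patch, on top of the black tail of flag_blue, 40 mm from the axle; moves with the flag. The tail is rigid with the flag, 24 mm wide, 5 mm thick, 50 mm long; at flag angle 0 it points to +y, 35 degrees above level. Pressing it down (about 1 N) raises the flag; it swings freely under the axle.
- cup_blue: White sample cup with a blue screw cap, 48 mm across, 60 mm high, loose in a low ring on its stand's base plate at the stand's y = -95 mm (its top 68 mm above the bench). Origin: centre of its underside, z up.
- stand_red: Loose 0.9 kg marker stand with the red-capped cup. Origin: underside of its grey base plate, below the middle of the axle. x: along the axle, roughly away from the robot; y: roughly to the robot's left; z up. Plate 8 mm thick, x -44 to 44 mm, y -127 to 75 mm. Two aluminium cheeks at x = +-37 mm, 6 mm thick, 20 mm wide, tops 88 mm above the bench.
- flag_red (a joint): Hinge angle (rad) of the flag on stand_red. 0: flag level towards the stand's -y, red face (white bar) up. Grows as it swings up and over the axle; pi/2 upright; pi: level towards +y, green face (white dot) up. Stops at 0 and pi; starts at 0 to 0.2. Stiff hinge without spring: friction 0.03 N m, stays where it is left.
- axle_red (a point): Middle of the level axle of stand_red, 75 mm above the bench; axes as the stand's.
- edge_red (a point): Middle of the free edge of flag_red, 62 mm from the axle; moves with the flag. The flag is a plate 60 mm wide along the axle, 5 mm thick; its mid-plane passes through the axle.
- tail_red (a point): Centre of the yellow thumb patch, on top of the black tail of flag_red, 40 mm from the axle; moves with the flag. The tail is rigid with the flag, 24 mm wide, 5 mm thick, 50 mm long; at flag angle 0 it points to +y, 35 degrees above level. Pressing it down (about 1 N) raises the flag; it swings freely under the axle.
- cup_red: White sample cup with a red screw cap, 48 mm across, 60 mm high, loose in a low ring on its stand's base plate at the stand's y = -95 mm (its top 68 mm above the bench). Origin: centre of its underside, z up.
- pot: Bystander: sample pot with a pale cap, 46 mm across, 66 mm high, loose. Origin: centre of its underside.
- oil: Bystander: brown dropper bottle, 38 mm across, 124 mm high, loose. Origin: centre of its underside.
- pen: Bystander: red and white marker pen, 135 mm long along its y, 16 mm thick, loose on the bench. Origin: centre of its underside.
Mind the look-alikes: they are no part of the job. Leave any purple look-alike of the cup_blue alone.

How it is judged:
By the outcome, as a careful person would: the job done as asked, in the order asked, and still so for the second after the job is handed in, with the robot touching nothing.
It also fails if it takes over 38 s, if anything falls off the work surface, if the arm or the gripper's body presses on something with over 40 N, if the wrist force passes 120 N, or if a joint passes its speed limit or range.

### The arm

A 6-joint arm with a two-finger parallel gripper is mounted at the origin on a cart in front of the work surface, level with it; the furniture and walls round the work are solid. World frame = base frame: x ahead of the robot, y to its left, z up, the work surface at z = 0. Lengths are in m, angles in rad, forces in N, time in s.
With the tool pointing down it reaches from about 0.25 to 0.8 m from the base axis. Payload 8.5 kg.
Tool frame: the origin (TCP) lies midway between the tips of the shut fingers; the grasp point (between the pads) lies 19 mm behind it (pinch_z is the distance from the TCP to the grasp point, in m); z points along the fingers, y is the line along which they close (so a half turn about z gives the same grasp; the last joint's range is limited). The gripper opens to 85 mm and grips with 20 to 120 N. Pads are 22 mm wide; open, the fingers measure 114 mm over their backs; the gripper's body (76 mm by 85 mm) begins 54 mm behind the grasp point. The pads swing forward as they close: fully open they stand 13 mm farther back than shut.
Start: joints at [1.317, 0.238, -0.013, 1.319, 0, 1.571], TCP at [0.132, 0.508, 0.231] pointing down, gripper open.
Joint ranges: [-2.66, 2.66], [-1.03, 1.9], [-1.14, 1.46], [-1.82, 2.27], [-1.45, 1.34], [-3.14, 3.14]. Speed limits (rad/s): [2.22, 2.22, 2.79, 3.14, 3.14, 3.14].

### API

Orientations are given as a unit quaternion [x, y, z, w].
In Python, from workcell import * gives the robot as it stands. The module is installed in compiled form; this text tells all that it offers.
- The arm moves only by the tool servo_tool, never from a script. Its argument "motion" is a list of rows, each an object with "travel": the shift along the tool's x, y, z in units of 0.4 m (1.0 is 0.4 m), a list of three; "twist": the turn, a rotation vector about the tool's x, y, z in units of pi rad (1.0 is pi rad), a list of three; "hand": the closure, from -1 (fully open) to 1 (shut). A call has 1 to 5 rows; each row is the pose to reach, as a shift and turn from the pose commanded when the call began, along the tool's axes at that moment, turning the shorter way round; what a row does not reach only later rows make up. A row lasts 1/12 s, in which the tool goes at most 41.7 mm and 7.16 degrees, less where a joint would pass 70% of its speed; a pose out of reach is approached as far as the arm can. A call with a number of a shift or a turn outside -1 to 1 is refused whole. A call with a gripper value outside its range is refused whole. The fingers move at their own pace and stop on an object; the grip force is fixed at half the most. Time passes only in rows, so rows that repeat a pose let the fingers close. It gives the time, the measured TCP pose, the force, the opening and the grip force at its end, in the units of the state.
- state(): the state, without advancing time (a new reading comes with each control period).
- capture(name): name is "scene" or "side" or "wrist"; returns the picture (400x640x3 uint8, red, green, blue); there is no depth.
- camera_info(name): a dict with "intrinsics" (3x3 intrinsics, pixels), "eye" and "rotation" of the camera in the world; the wrist camera has in their place "hand_eye" (4x4, takes a point from camera to tool coordinates, whose origin is the TCP and whose axes are the flange's). Camera axes: x right, y up, looking along -z (the intrinsics and any distortion apply to the point x, -y, -z); pixel columns grow to the right and rows downward; lengths in m; the calibration is good to about 2 mm. The wrist camera is an equidistant fisheye: a pixel r from the principal point sees the ray r / f radians off the axis. A picture is of the moment at which its call begins: read the wrist's pose just before it. camera_info takes no time and is no camera call.
- sign_off(): hands the job in; it is judged then, once.
Trained networks look in the newest picture that a camera, given by its name, has taken for a name from the list of things; names that differ only in an ending like _2 or _b are one class to them, and where a whole thing is asked for, a point or a joint stands for the part that bears it (a point fixed in the world has none). Each returns a list of dicts, best first, with "p" (0 to 1); they miss things now and then, are a little off and sometimes report something else, mostly with a low value. They report only what shows in the picture. A call takes as long as a camera call. They do not tell look-alikes from the thing itself.
- find_in(name, camera): "position" ([x, y, z] in m, in the coordinates of the camera as it stood for that picture, good to about 4 mm: the middle of the surface that is visible of it).
- landmark_of(name, camera): "position" ([x, y, z] in m, in the coordinates of the camera as it stood for that picture, good to about 4 mm: a listed point, or the origin of a listed thing).
The state is a dict: "t": time; "qpos": joint angles; "joint_velocities": joint speeds; "effort": joint torques, N m; "tcp_pos": TCP position; "eef_rot": TCP orientation; "wrist_force": force on the tool from outside, world axes, zero at the start; "moment": the same for the moment, N m; "gripper_width": finger opening in m; "grasp_force": force on a finger pad.
Only numpy, scipy, OpenCV 4.12 (cv2) and the standard library are available. Lean on these libraries where they do the work, as an engineer would, in place of code of your own. Each camera call takes 0.05 s, during which the arm holds its last target. There are 200 camera calls.

## Working session

There is one attempt and no reset: what is moved stays moved. The work goes in short steps, Python scripts to look and compute and a tool call to move; the robot and the scene stay as the last step left them, time stands still between calls to the robot, and variables do not carry over. Pictures are saved under pics/ and viewed, at most 10 in all, crops included, and the job is handed in when it is done.

Besides the shell and the picture viewer there is one more tool, called after "Call:" by a JSON object that holds its "method" and its "body", one argument or row to a line. servo_tool: Moves the arm, as the interface text tells. Shifts and turns lie within -1 to 1; 1 stands for 0.4 m of shift or pi rad of turn. Its arguments: {"type":"object","properties":{"motion":{"type":"array"}},"required":["motion"]}

```bash
mkdir -p pics
cat > h.py <<'E'
from workcell import *
import numpy as np, cv2
from scipy.spatial.transform import Rotation as R
def toworld(cam,p):
    c=camera_info(cam)
    if cam!='wrist': return np.array(c['rotation'])@np.array(p)+np.array(c['eye'])
    s=state(); q=np.array(c['hand_eye'])@np.append(p,1)
    return R.from_quat(s['eef_rot']).apply(q[:3])+s['tcp_pos']
E
python3 - <<'E'
from h import *
s=state();print(s['t'],s['tcp_pos'],s['eef_rot'],s['gripper_width'])
ims=[]
for c in ['scene','side']:
    im=capture(c);cv2.imwrite(f'pics/{c}0.png',im[:,:,::-1])
    for n in ['axle_blue','tail_blue','edge_blue','cup_blue','stand_blue','oil','pot','pen']:
        for d in landmark_of(n,c)[:3]: print(c,n,round(d['p'],2),toworld(c,d['position']).round(3))
E
```

```text
0.0 [0.13171477 0.50778434 0.23068237] [ 1.26570781e-01  9.91957323e-01 -7.06739636e-04 -8.74553966e-05] 0.08515627303110608Traceback (most recent call last):
  File "<stdin>", line 7, in <module>
  File "h.py", line 6, in toworld
    if cam!='wrist': return np.array(c['rotation'])@np.array(p)+np.array(c['eye'])
                            ~~~~~~~~~~~~~~~~~~~~~~~^~~~~~~~~~~~
ValueError: matmul: Input operand 1 has a mismatch in its core dimension 0, with gufunc signature (n?,k),(k,m?)->(n?,m?) (size 3 is different from 4)
```

View pics/scene0.png

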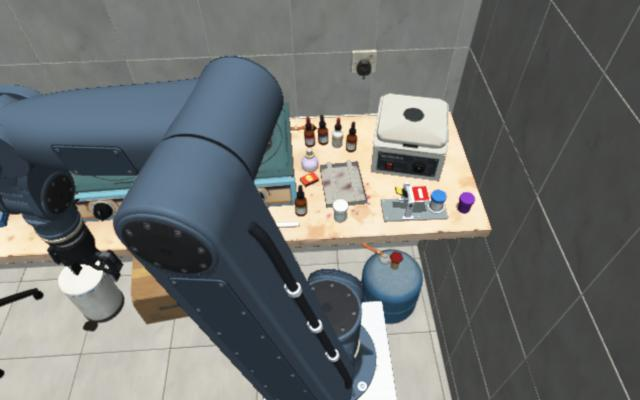

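The scene picture shows the blue-capped cup at (438,200), with its flag's red face at (419,193) and yellow tail at (400,190). A purple look-alike stands at (467,203), a pot at (340,210) and a dropper bottle at (301,200). The red stand is hidden by the arm.

```bash
sed -i "s/np.array(c\['rotation'\])@np.array(p)/rot(c['rotation'])@np.array(p)/" h.py
cat >> h.py <<'E'
def rot(r):
    r=np.array(r); return R.from_quat(r).as_matrix() if r.shape==(4,) else r
E
python3 - <<'E'
from h import *
for c in ['scene','side']:
    im=capture(c);cv2.imwrite(f'pics/{c}0.png',im[:,:,::-1])
    print(c,camera_info(c))
    for n in ['axle_blue','tail_blue','edge_blue','cup_blue','stand_blue','oil','pot','pen']:
        for d in landmark_of(n,c)[:3]: print(c,n,round(d['p'],2),toworld(c,d['position']).round(3))
E
```

```text
scene {'intrinsics': array([[470.08770228,   0.        , 328.12275551],
       [  0.        , 470.08770228, 200.20384858],
       [  0.        ,   0.        ,   1.        ]]), 'eye': array([-0.43967376,  0.02793731,  1.17058293]), 'rotation': array([-0.22804114,  0.24573929,  0.6880653 , -0.64356475])}
scene axle_blue 0.68 [ 0.455 -0.282  0.073]
scene axle_blue 0.44 [ 0.472  0.048 -0.002]
scene axle_blue 0.4 [ 0.454 -0.375  0.009]
scene tail_blue 0.89 [ 0.459 -0.247  0.102]
scene edge_blue 0.79 [ 0.451 -0.339  0.079]
scene cup_blue 0.72 [ 0.453 -0.376  0.009]
scene cup_blue 0.69 [ 0.446 -0.464  0.003]
scene stand_blue 0.9 [ 0.453 -0.279  0.002]
scene oil 0.51 [0.47  0.046 0.001]
scene pot 0.64 [ 0.439 -0.071  0.   ]
scene pen 0.48 [ 0.42   0.127 -0.002]
side {'intrinsics': array([[399.5153768 ,   0.        , 320.91721433],
       [  0.        , 399.5153768 , 205.60260122],
       [  0.        ,   0.        ,   1.        ]]), 'eye': array([0.59360114, 0.76070934, 1.10698904]), 'rotation': array([0.02858194, 0.32099265, 0.94066132, 0.10631596])}
side axle_blue 0.6 [ 0.45  -0.279  0.077]
side tail_blue 0.51 [ 0.438 -0.071 -0.001]
side tail_blue 0.49 [ 0.453 -0.247  0.099]
side edge_blue 0.8 [ 0.457 -0.343  0.082]
side edge_blue 0.31 [0.425 0.376 0.076]
side cup_blue 0.67 [ 0.456 -0.37   0.013]
side cup_blue 0.61 [ 0.443 -0.461  0.001]
side stand_blue 0.7 [ 0.455 -0.279 -0.001]
side stand_blue 0.57 [ 0.458 -0.345  0.079]
side oil 0.7 [ 0.471  0.049 -0.   ]
side oil 0.4 [ 0.458 -0.246  0.098]
side pen 0.66 [0.418 0.123 0.003]
side pen 0.33 [ 0.457 -0.244  0.097]
```

View pics/side0.png

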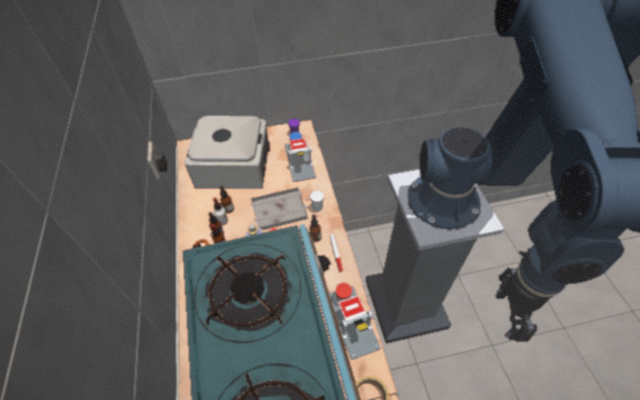

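Call:
{"method": "servo_tool", "body": {
  "motion": [
    {"travel": [-0.315,-0.404,0],"twist": [0,0,0.19],"hand": 1},
    {"travel": [-0.315,-0.404,0],"twist": [0,0,0.19],"hand": 1},
    {"travel": [-0.315,-0.404,0],"twist": [0,0,0.19],"hand": 1},
    {"travel": [-0.315,-0.404,0],"twist": [0,0,0.19],"hand": 1},
    {"travel": [-0.315,-0.404,0],"twist": [0,0,0.19],"hand": 1}
  ]
}}

```text
t: 1.42
tcp_pos: [0.2133, 0.318, 0.2312]
eef_rot: [0.415, 0.91, -0.0, 0.0]
wrist_force: [1.7, -0.2, -0.6]
gripper_width: 0.025
grasp_force: 0.0
```

```bash
cat > go.py <<'E'
import sys
from h import *
# usage: go.py x y z yaw_deg(of tool y in world)
def go(x,y,z,yaw=0):
    s=state(); r=R.from_quat(s['eef_rot']); a=np.radians(yaw)
    Y=np.array([np.cos(a),np.sin(a),0]);Z=np.array([0,0,-1.]);X=np.cross(Y,Z)
    t=r.inv()*R.from_matrix(np.c_[X,Y,Z])
    print('tcp',s['tcp_pos'].round(4),'t',round(s['t'],2),'travel',(r.inv().apply(np.array([x,y,z])-s['tcp_pos'])/.4).round(3),'twist',(t.as_rotvec()/np.pi).round(3))
if __name__=='__main__': go(*map(float,sys.argv[1:]))
E
python3 go.py 0.452 -0.23 0.23 0
```

```text
tcp [0.2133 0.318  0.2312] t 1.42 travel [-1.426 -0.447  0.003] twist [0.    0.    0.227]
```

Call:
{"method": "servo_tool", "body": {
  "motion": [
    {"travel": [-0.477,-0.15,0],"twist": [0,0,0.19],"hand": 1},
    {"travel": [-0.477,-0.15,0],"twist": [0,0,0.19],"hand": 1},
    {"travel": [-0.477,-0.15,0],"twist": [0,0,0.19],"hand": 1},
    {"travel": [-0.477,-0.15,0],"twist": [0,0,0.19],"hand": 1},
    {"travel": [-0.477,-0.15,0],"twist": [0,0,0.19],"hand": 1}
  ]
}}

```text
t: 1.83
tcp_pos: [0.2942, 0.1348, 0.2317]
eef_rot: [0.665, 0.747, 0.0, 0.0]
wrist_force: [-0.0, 1.5, 0.1]
gripper_width: -0.0002
grasp_force: 0.0
```

```bash
python3 go.py 0.452 -0.20 0.23 0
```

```text
tcp [0.2942 0.1348 0.2317] t 1.83 travel [-0.877  0.295  0.005] twist [0.    0.    0.037]
```

Call:
{"method": "servo_tool", "body": {
  "motion": [
    {"travel": [-0.475,0.16,0.002],"twist": [0,0,0.036],"hand": 1},
    {"travel": [-0.475,0.16,0.002],"twist": [0,0,0.036],"hand": 1},
    {"travel": [-0.475,0.16,0.002],"twist": [0,0,0.036],"hand": 1},
    {"travel": [-0.475,0.16,0.002],"twist": [0,0,0.036],"hand": 1},
    {"travel": [-0.475,0.16,0.002],"twist": [0,0,0.036],"hand": 1}
  ]
}}

```text
t: 2.25
tcp_pos: [0.3815, -0.0464, 0.2308]
eef_rot: [0.704, 0.71, 0.0, 0.001]
wrist_force: [0.5, 1.3, -0.2]
gripper_width: 0.0001
grasp_force: 0.0
```

```bash
python3 go.py 0.452 -0.20 0.23 0
```

```text
tcp [ 0.3815 -0.0464  0.2308] t 2.25 travel [-0.385  0.173  0.002] twist [0.    0.    0.003]
```

Call:
{"method": "servo_tool", "body": {
  "motion": [
    {"travel": [-0.33,0.15,0.0],"twist": [0,0,0],"hand": 1},
    {"travel": [-0.33,0.15,0],"twist": [0,0,0],"hand": 1},
    {"travel": [-0.33,0.15,0],"twist": [0,0,0],"hand": 1},
    {"travel": [-0.33,0.15,0],"twist": [0,0,0],"hand": 1},
    {"travel": [-0.33,0.15,0],"twist": [0,0,0],"hand": 1}
  ]
}}

```text
t: 2.67
tcp_pos: [0.4437, -0.1787, 0.2299]
eef_rot: [0.705, 0.709, -0.0, 0.0]
wrist_force: [-0.5, 0.1, -0.6]
gripper_width: -0.0003
grasp_force: 0.0
```

```bash
python3 go.py 0.452 -0.245 0.14 0
python3 - <<'E'
from h import *
for c in ['wrist','scene','side']:
    im=capture(c)
    if c=='wrist': cv2.imwrite('pics/w1.png',im[:,:,::-1])
    for n in ['axle_blue','tail_blue','edge_blue','cup_blue','stand_blue']:
        for d in landmark_of(n,c)[:2]: print(c,n,round(d['p'],2),toworld(c,d['position']).round(4))
E
```

```text
tcp [ 0.4437 -0.1787  0.2299] t 2.67 travel [-0.166  0.019  0.225] twist [0.    0.    0.002]
wrist tail_blue 0.54 [ 0.4551 -0.2395  0.098 ]
wrist stand_blue 0.75 [ 0.4578 -0.273  -0.002 ]
scene axle_blue 0.6 [ 0.4552 -0.2822  0.0767]
scene tail_blue 0.92 [ 0.458  -0.2463  0.1043]
scene edge_blue 0.88 [ 0.4553 -0.3379  0.0771]
scene cup_blue 0.79 [ 0.4496 -0.3753  0.0103]
scene cup_blue 0.62 [ 0.4429 -0.46    0.002 ]
scene stand_blue 0.84 [ 0.4585 -0.2786  0.0014]
scene stand_blue 0.31 [ 0.452  -0.3409  0.0792]
side axle_blue 0.72 [ 0.454  -0.2767  0.0771]
side tail_blue 0.58 [ 0.4579 -0.2467  0.0958]
side edge_blue 0.59 [ 0.457  -0.3437  0.0792]
side cup_blue 0.63 [ 0.4439 -0.4608  0.0029]
side cup_blue 0.39 [ 0.4532 -0.3718  0.0103]
```

View pics/w1.png

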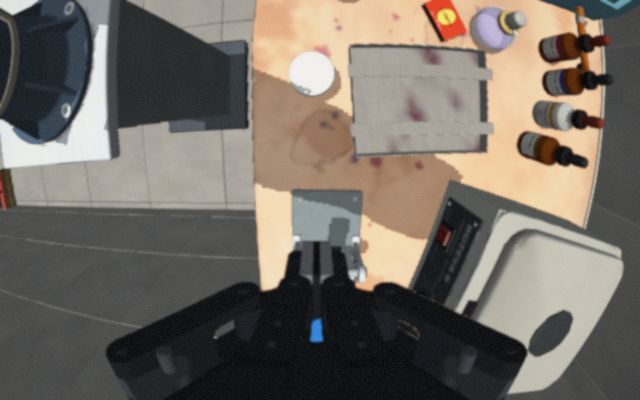

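The wrist picture shows the plate of the blue stand at (327,215), its two cheeks at (300,243) and (357,265), and the centrifuge to the right, with its nearest corner at about (415,285). I'll check the clearance to the centrifuge.

Run:
```python
from h import *
c=camera_info('scene');K=np.array(c['intrinsics']);Rm=rot(c['rotation'])
def g(u,v,z):
    d=Rm@np.array([(u-K[0,2])/K[0,0],-(v-K[1,2])/K[1,1],-1]);return c['eye']+d*(z-c['eye'][2])/d[2]
for p in [(374,168),(440,178),(380,140),(444,150)]: print(p,g(*p,0).round(3),g(*p,.1).round(3),g(*p,.15).round(3))
im=cv2.imread('pics/scene0.png')[80:240,280:500]; cv2.imwrite('pics/c.png',cv2.resize(im,None,fx=3.5,fy=3.5,interpolation=2))
```

```text
(374, 168) [ 0.643 -0.205  0.   ] [ 0.55  -0.185  0.1  ] [ 0.504 -0.175  0.15 ]
(440, 178) [ 0.583 -0.419  0.   ] [ 0.495 -0.381  0.1  ] [ 0.452 -0.362  0.15 ]
(380, 140) [ 0.778 -0.244  0.   ] [ 0.674 -0.221  0.1  ] [ 0.622 -0.209  0.15 ]
(444, 150) [ 0.713 -0.462  0.   ] [ 0.614 -0.42   0.1  ] [ 0.565 -0.399  0.15 ]
```

View pics/c.png

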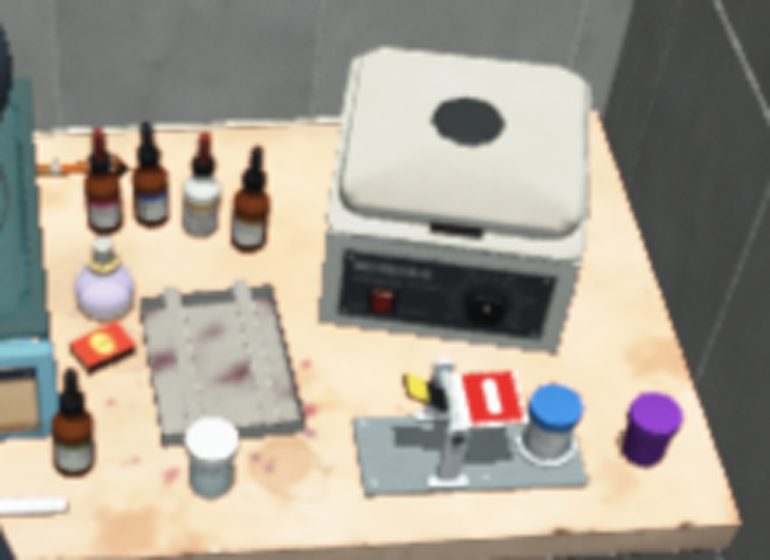

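The flag's red face is up, with the yellow tail raised towards the robot's left. The centrifuge is about 0.15 m from the axle, so there is room to work. I'll move above the tail.

Call:
{"method": "servo_tool", "body": {
  "motion": [
    {"travel": [-0.082,0.012,0.05],"twist": [0,0,0.002],"hand": 1},
    {"travel": [-0.166,0.023,0.12],"twist": [0,0,0.002],"hand": 1},
    {"travel": [-0.166,0.023,0.2],"twist": [0,0,0.002],"hand": 1},
    {"travel": [-0.166,0.023,0.225],"twist": [0,0,0.002],"hand": 1},
    {"travel": [-0.166,0.023,0.225],"twist": [0,0,0.002],"hand": 1}
  ]
}}

```text
t: 3.98
tcp_pos: [0.4499, -0.2404, 0.138]
eef_rot: [0.706, 0.708, -0.001, -0.003]
wrist_force: [-0.1, -0.5, 1.1]
gripper_width: -0.0002
grasp_force: 0.0
```

```bash
python3 go.py 0.454 -0.248 0.045 0
```

```text
tcp [ 0.4499 -0.2404  0.138 ] t 3.98 travel [-0.02   0.011  0.232] twist [-0.002 -0.001  0.001]
```

Call:
{"method": "servo_tool", "body": {
  "motion": [
    {"travel": [-0.016,0.008,0.03],"twist": [0,0,0],"hand": 1},
    {"travel": [-0.018,0.008,0.06],"twist": [0,0,0],"hand": 1},
    {"travel": [-0.018,0.008,0.09],"twist": [0,0,0],"hand": 1},
    {"travel": [-0.018,0.008,0.11],"twist": [0,0,0],"hand": 1},
    {"travel": [-0.018,0.008,0.13],"twist": [0,0,0],"hand": 1}
  ]
}}

```text
t: 4.4
tcp_pos: [0.4559, -0.2482, 0.0896]
eef_rot: [0.705, 0.709, 0.0, 0.001]
wrist_force: [0.1, -0.1, 1.2]
gripper_width: 0.0002
grasp_force: 0.5
```

Call:
{"method": "servo_tool", "body": {
  "motion": [
    {"travel": [0,0,0.02],"twist": [0,0,0],"hand": 1},
    {"travel": [0,0,0.04],"twist": [0,0,0],"hand": 1},
    {"travel": [0,0,0.06],"twist": [0,0,0],"hand": 1},
    {"travel": [0,0,0.08],"twist": [0,0,0],"hand": 1},
    {"travel": [0,0,0.095],"twist": [0,0,0],"hand": 1}
  ]
}}

```text
t: 4.82
tcp_pos: [0.455, -0.2484, 0.0497]
eef_rot: [0.706, 0.708, -0.0, -0.0]
wrist_force: [-0.2, -0.2, 1.5]
gripper_width: 0.0002
grasp_force: 0.5
```

```bash
python3 go.py 0.454 -0.248 0.045 0;  python3 - <<'E'
from h import *
for c in ['scene','side']:
    im=capture(c)
    for n in ['axle_blue','edge_blue','stand_blue']:
        for d in landmark_of(n,c)[:1]: print(c,n,round(d['p'],2),toworld(c,d['position']).round(4))
    if c=='scene':cv2.imwrite('pics/c2.png',cv2.resize(im[100:260,330:500,::-1],None,fx=3.5,fy=3.5,interpolation=2))
E
```

```text
tcp [ 0.455  -0.2484  0.0497] t 4.82 travel [ 0.001 -0.002  0.012] twist [-0.    -0.     0.001]
scene axle_blue 0.86 [ 0.4529 -0.2816  0.0747]
scene edge_blue 0.62 [ 0.456  -0.2788  0.1351]
scene stand_blue 0.79 [ 4.581e-01 -2.812e-01 -4.000e-04]
side axle_blue 0.64 [ 0.453  -0.2784  0.0755]
side edge_blue 0.68 [0.4262 0.3782 0.0774]
side stand_blue 0.67 [ 0.4537 -0.2779 -0.0012]
```

View pics/c2.png

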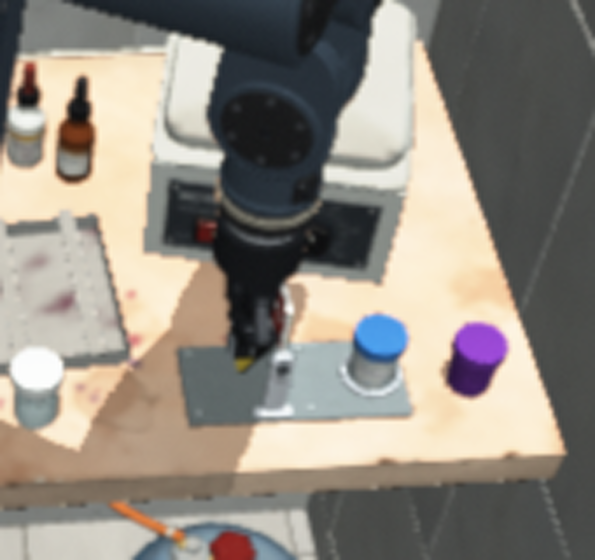

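The flag now stands upright: its edge reads z 0.135 directly above the axle. I'll raise the hand and cross to the cup side.

Call:
{"method": "servo_tool", "body": {
  "motion": [
    {"travel": [0.01,0,-0.09],"twist": [0,0,0],"hand": 1},
    {"travel": [0.01,0,-0.18],"twist": [0,0,0],"hand": 1},
    {"travel": [0.01,0,-0.27],"twist": [0,0,0],"hand": 1},
    {"travel": [0.01,0,-0.36],"twist": [0,0,0],"hand": 1},
    {"travel": [0.01,0,-0.36],"twist": [0,0,0],"hand": 1}
  ]
}}

```text
t: 5.63
tcp_pos: [0.4579, -0.246, 0.2016]
eef_rot: [0.706, 0.708, 0.001, 0.005]
wrist_force: [0.5, -0.2, 0.4]
gripper_width: 0.0002
grasp_force: 0.0
```

Call:
{"method": "servo_tool", "body": {
  "motion": [
    {"travel": [-0.09,0,0],"twist": [0,0,0],"hand": 1},
    {"travel": [-0.18,0,0],"twist": [0,0,0],"hand": 1},
    {"travel": [-0.22,0,0],"twist": [0,0,0],"hand": 1},
    {"travel": [-0.22,0,0],"twist": [0,0,0],"hand": 1},
    {"travel": [-0.22,0,0],"twist": [0,0,0],"hand": 1}
  ]
}}

```text
t: 6.05
tcp_pos: [0.4552, -0.333, 0.1942]
eef_rot: [0.706, 0.708, 0.0, -0.0]
wrist_force: [-0.0, 0.6, -0.1]
gripper_width: 0.0001
grasp_force: 0.0
```

```bash
python3 go.py 0.454 -0.330 0.108 0;  python3 - <<'E'
from h import *
for c in ['scene','side']:
    im=capture(c)
    for n in ['axle_blue','edge_blue','stand_blue']:
        for d in landmark_of(n,c)[:1]: print(c,n,round(d['p'],2),toworld(c,d['position']).round(4))
E
```

```text
tcp [ 0.4552 -0.333   0.1942] t 6.05 travel [ 0.007 -0.003  0.216] twist [-0.    -0.     0.001]
scene edge_blue 0.47 [ 0.4537 -0.2765  0.1347]
scene stand_blue 0.75 [ 0.4569 -0.2785  0.0032]
side axle_blue 0.92 [ 0.4521 -0.2763  0.077 ]
side edge_blue 0.61 [ 0.4581 -0.2805  0.1409]
side stand_blue 0.8 [ 0.453  -0.2782 -0.0007]
```

Call:
{"method": "servo_tool", "body": {
  "motion": [
    {"travel": [0,0,0.07],"twist": [0,0,0],"hand": 1},
    {"travel": [0,0,0.14],"twist": [0,0,0],"hand": 1},
    {"travel": [0,0,0.19],"twist": [0,0,0],"hand": 1},
    {"travel": [0,0,0.21],"twist": [0,0,0],"hand": 1},
    {"travel": [0,0,0.21],"twist": [0,0,0],"hand": 1}
  ]
}}

```text
t: 6.87
tcp_pos: [0.4546, -0.3316, 0.1089]
eef_rot: [0.706, 0.709, -0.0, -0.002]
wrist_force: [-0.9, -0.5, 0.7]
gripper_width: 0.0002
grasp_force: 0.0
```

Call:
{"method": "servo_tool", "body": {
  "motion": [
    {"travel": [0.03,0,0],"twist": [0,0,0],"hand": 1},
    {"travel": [0.055,0,0],"twist": [0,0,0],"hand": 1},
    {"travel": [0.08,0,0],"twist": [0,0,0],"hand": 1},
    {"travel": [0.1,0,0],"twist": [0,0,0],"hand": 1},
    {"travel": [0.12,0,0],"twist": [0,0,0],"hand": 1}
  ]
}}

```text
t: 7.28
tcp_pos: [0.4558, -0.2835, 0.1115]
eef_rot: [0.706, 0.709, 0.0, 0.001]
wrist_force: [0.4, -0.7, -0.7]
gripper_width: -0.0
grasp_force: 0.4
```

Call:
{"method": "servo_tool", "body": {
  "motion": [
    {"travel": [0.02,0,0],"twist": [0,0,0],"hand": 1},
    {"travel": [0.04,0,0],"twist": [0,0,0],"hand": 1},
    {"travel": [0.06,0,0],"twist": [0,0,0],"hand": 1},
    {"travel": [0.08,0,0],"twist": [0,0,0],"hand": 1},
    {"travel": [0.095,0,0],"twist": [0,0,0],"hand": 1}
  ]
}}

```text
t: 7.7
tcp_pos: [0.4551, -0.2455, 0.1105]
eef_rot: [0.706, 0.709, -0.0, -0.0]
wrist_force: [0.1, -0.7, 0.5]
gripper_width: -0.0001
grasp_force: 0.2
```

```bash
python3 go.py 0.454 -0.238 0.078 0;  python3 - <<'E'
from h import *
for c in ['scene','side']:
    im=capture(c)
    for n in ['axle_blue','edge_blue','stand_blue']:
        for d in landmark_of(n,c)[:1]: print(c,n,round(d['p'],2),toworld(c,d['position']).round(4))
E
```

```text
tcp [ 0.4551 -0.2455  0.1105] t 7.7 travel [ 0.019 -0.003  0.081] twist [-0.    -0.     0.001]
scene axle_blue 0.61 [ 0.4583 -0.2775  0.0745]
scene edge_blue 0.57 [ 0.4524 -0.2286  0.1107]
scene stand_blue 0.63 [ 0.4533 -0.2784  0.0018]
side axle_blue 0.75 [ 0.4513 -0.2783  0.0765]
side edge_blue 0.51 [ 0.4566 -0.2343  0.1139]
side stand_blue 0.92 [ 0.4572 -0.2773  0.0005]
```

Call:
{"method": "servo_tool", "body": {
  "motion": [
    {"travel": [0.01,0,0.02],"twist": [0,0,0],"hand": 1},
    {"travel": [0.018,0,0.04],"twist": [0,0,0],"hand": 1},
    {"travel": [0.018,0,0.06],"twist": [0,0,0],"hand": 1},
    {"travel": [0.018,0,0.075],"twist": [0,0,0],"hand": 1},
    {"travel": [0.018,0,0.08],"twist": [0,0,0],"hand": 1}
  ]
}}

```text
t: 8.52
tcp_pos: [0.4545, -0.2388, 0.0772]
eef_rot: [0.706, 0.709, -0.0, -0.001]
wrist_force: [-3.7, 4.2, 13.9]
gripper_width: 0.0002
grasp_force: 7.3
```

Call:
{"method": "servo_tool", "body": {
  "motion": [
    {"travel": [0,0,0.002],"twist": [0,0,0],"hand": 1},
    {"travel": [0,0,0.005],"twist": [0,0,0],"hand": 1},
    {"travel": [0,0,0.005],"twist": [0,0,0],"hand": 1}
  ]
}}

```text
t: 8.77
tcp_pos: [0.4546, -0.2388, 0.0772]
eef_rot: [0.706, 0.709, 0.0, -0.0]
wrist_force: [-4.6, 4.7, 14.5]
gripper_width: 0.0001
grasp_force: 7.2
```

It stopped firmly at z = 0.077, which is the level stop. I'll retreat straight up and check.

Call:
{"method": "servo_tool", "body": {
  "motion": [
    {"travel": [0,0,-0.03],"twist": [0,0,0],"hand": 1},
    {"travel": [0,0,-0.12],"twist": [0,0,0],"hand": 1},
    {"travel": [0,0,-0.21],"twist": [0,0,0],"hand": 1},
    {"travel": [0,0,-0.3],"twist": [0,0,0],"hand": 1},
    {"travel": [0,0,-0.38],"twist": [0,0,0],"hand": 1}
  ]
}}

```text
t: 9.18
tcp_pos: [0.4551, -0.2393, 0.2305]
eef_rot: [0.706, 0.708, 0.0, 0.0]
wrist_force: [0.6, -0.5, 0.2]
gripper_width: -0.0002
grasp_force: 0.0
```

Call:
{"method": "servo_tool", "body": {
  "motion": [
    {"travel": [0.1,-0.05,0],"twist": [0,0,0],"hand": 1},
    {"travel": [0.2,-0.1,0],"twist": [0,0,0],"hand": 1},
    {"travel": [0.3,-0.15,0],"twist": [0,0,0],"hand": 1},
    {"travel": [0.3,-0.15,0],"twist": [0,0,0],"hand": 1},
    {"travel": [0.3,-0.15,0],"twist": [0,0,0],"hand": 1}
  ]
}}

```text
t: 9.6
tcp_pos: [0.3933, -0.1176, 0.2288]
eef_rot: [0.705, 0.709, 0.0, 0.0]
wrist_force: [0.7, -0.1, 0.1]
gripper_width: -0.0
grasp_force: 0.0
```

Run:
```python
from h import *
for c in ['scene','side']:
    im=capture(c)
    for n in ['axle_blue','edge_blue','stand_blue','cup_blue','pot']:
        for d in landmark_of(n,c)[:1]: print(c,n,round(d['p'],2),toworld(c,d['position']).round(4))
    if c=='side':b=cv2.resize(im[90:370,170:410,::-1],None,fx=2,fy=2,interpolation=2)
    else: a=cv2.resize(im[100:260,370:500,::-1],None,fx=2,fy=2,interpolation=2)
b[:a.shape[0]] if 0 else None
o=np.zeros((560,780,3),np.uint8);o[:b.shape[0],:480]=b;o[:320,500:760]=a;cv2.imwrite('pics/f.png',o)
```

```text
scene axle_blue 0.68 [0.4281 0.379  0.0018]
scene edge_blue 0.57 [ 0.4558 -0.2155  0.0708]
scene stand_blue 0.64 [ 0.4539 -0.2796 -0.002 ]
scene cup_blue 0.58 [ 0.4557 -0.3746  0.0085]
scene pot 0.62 [ 0.4365 -0.0715 -0.003 ]
side axle_blue 0.92 [ 0.4518 -0.2767  0.0773]
side edge_blue 0.77 [ 0.4574 -0.2222  0.0763]
side stand_blue 0.85 [ 0.4544 -0.2817 -0.0016]
side cup_blue 0.6 [ 0.444  -0.4604 -0.0006]
side pot 0.76 [ 0.4352 -0.0731 -0.0012]
```

View pics/f.png

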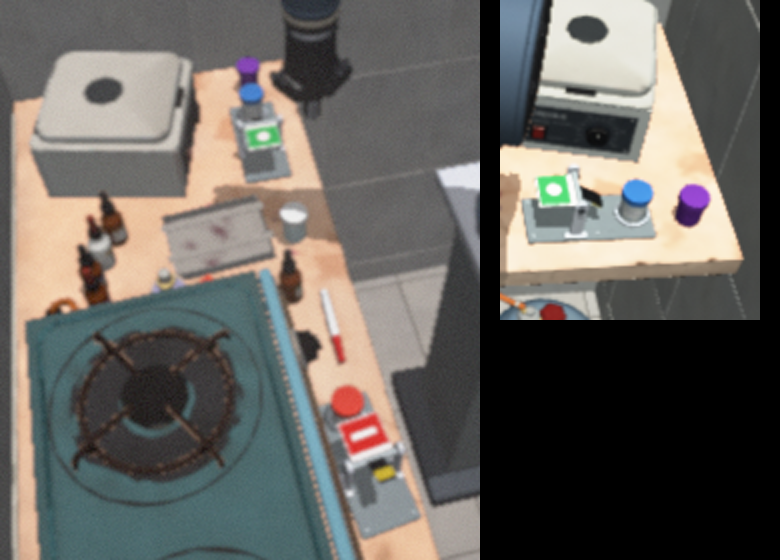

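The blue stand's flag lies level with its green face and white dot up, at (264,136) and (553,190). The red stand still shows red at (363,436), the cups, stands and bystanders look untouched, and the arm is clear.

```bash
python3 -c "
from workcell import *
print(sign_off())"
```

```text
the job is handed in; nothing more can be done
None
```

The blue-capped cup's flag is pushed right over its pivot and lies fully down, green face up; the red flag still shows red, nothing else was touched, and the job is handed in.

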